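Router template onto the sloping dowel jig

TASK

Fit the red-handled router template onto the sloping jig: hold it parallel to the slope with both holes lined up over the two steel dowels, lower it straight down them and push until both orange catches snap over it and it lies flat on the bed, then stop pushing and let go. Leave the blue-handled template and everything else on the table where they are.

Things in the scene. Friction and masses are not known exactly. Their poses are not given: they have to be found in the camera images.
- template: Brown router template, 90 (x) x 150 (y) x 12 (z) mm, about 0.11 to 0.23 kg, with a red handle: a block on its centre, 22 mm (x) by 60 mm (y), from z = 12 to 52 mm, gripped across the 22 mm. Origin: centre of the underside; z out of the handle's face, y through both holes. The same after a half turn about z: either way round is right. Starts flat on the table, handle up.
- hole_a (a point): Centre, on the template's underside, of its round through hole at y = +55 mm, x = 0; 13 mm in diameter. Either hole may go on either dowel. (The two 20 x 70 mm slots beside the handle are not dowel holes.)
- hole_b (a point): The same for the template's 13 mm hole at y = -55 mm, x = 0.
- bed: Sloping cork-faced plywood bed of the fixed jig, 110 (x) x 200 (y) mm, tilted 25 degrees, low edge (-x) towards the robot's side. Origin: centre of its face, 85 mm above the table; z is the normal out of the face, y runs level through both dowels. A seated template has its origin at this origin, within the play of its holes, and its y along this y. Below is a base board 150 x 270 x 18 mm.
- dowel_left (a point): Centre of the tip of the steel dowel at y = +55 mm, x = 0 of the bed. It stands along the bed's z, 10 mm in diameter, 30 mm tall: straight for 22 mm, then tapering to 4 mm across at the tip.
- dowel_right (a point): The same for the dowel at y = -55 mm.
- catch_left (a joint): Orange spring catch at the bed's +y end: metres pushed outwards along y, 0 sprung in, range 0 to 8 mm, 2.8 N plus 0.8 N per mm. Its nose reaches 3.5 mm over the board's end and starts 27 mm off the bed. A board pushed down drives both back: a peak of 10 to 15 N in all with its underside some 15 to 19 mm off the bed, then less; flat on the bed, both spring in over its top (1 mm play).
- catch_right (a joint): The same catch at the bed's -y end.
- blue_template: A similar brown board, 90 x 150 x 12 mm, with a blue handle (22 x 60 mm, top at 52 mm) and other slots: not the one wanted; leave it. Origin: centre of its underside. Which of the two places holds which template varies.
- glue: Bystander, to be left alone: yellow glue bottle, 56 mm across, 170 mm high, standing. Origin: centre of its underside.
- tape_measure: Bystander, to be left alone: yellow and black tape measure, 65 x 38 x 62 mm, standing. Origin: centre of its underside.
- push_block: Bystander, to be left alone: black push block 200 x 75 x 22 mm with a yellow bow handle on top, 90 mm high in all. Origin: centre of its underside.
- wrench: Bystander, to be left alone: steel wrench, 120 mm long, lying. Origin: on the table under its middle.
- screwdriver: Bystander, to be left alone: screwdriver lying on the table. Origin: on the table under its middle.
- pencil_tin: Bystander, to be left alone: empty open steel tin, 76 mm across, 100 mm high. Origin: centre of its underside.
- offcut: Bystander, to be left alone: pale wood offcut, 50 x 160 x 38 mm. Origin: centre of its underside.
There are look-alikes about, which are no part of the job. Leave any white look-alike of the template alone.

How it is judged:
By the outcome, as a careful person would: the job done as asked, in the order asked, and still so for the second after the job is handed in, with the robot touching nothing.
It also fails if it takes over 38 s, if anything falls off the work surface, if the arm or the gripper's body presses on something with over 40 N, if the wrist force passes 120 N, or if a joint passes its speed limit or range.

ROBOT

A 6-joint arm with a two-finger parallel gripper is mounted at the origin on the work surface. World frame = base frame: x ahead of the robot, y to its left, z up, the work surface at z = 0. Lengths are in m, angles in rad, forces in N, time in s.
With the tool pointing down it reaches from about 0.25 to 0.725 m from the base axis. Payload 4 kg.
Tool frame: the origin (TCP) lies between the finger pads; the fingertips stand 17 mm ahead of it and the grasp point (between the pads) lies 2 mm behind it; z points along the fingers, x is the direction in which the jaws open and shut, and the axes are right-handed (so a half turn about z gives the same grasp; the last joint's range is limited). The gripper opens to 85 mm and grips with 20 to 120 N. Pads are 22 mm wide; open, the fingers measure 114 mm over their backs; the gripper's body (76 mm by 85 mm) begins 54 mm behind the grasp point. The pads swing forward as they close: fully open they stand 13 mm farther back than shut.
Start: joints at [1.178, 0.241, 0.005, 1.335, 0, 1.571], TCP at [0.191, 0.462, 0.248] pointing down, gripper open.
Joint ranges: [-2.72, 2.72], [-1.05, 1.87], [-1.09, 1.28], [-1.99, 2.15], [-1.42, 1.44], [-3.14, 3.14]. Speed limits (rad/s): [2.79, 2.79, 3.14, 3.14, 3.14, 3.14].

INTERFACE

Orientations are given as a unit quaternion [x, y, z, w].
In Python, from workcell import telemetry, cams, workorder gives the robot as it stands. The module is installed in compiled form; this text tells all that it offers.
- The arm moves only by the tool apply_moves, never from a script. Its argument "moves" is a list that holds one entry, the list of rows, each a list of 4 numbers: the shift along the tool's x, y, z in mm, then the turn about the tool's z in degrees. A call has exactly 10 rows; each row shifts and turns the pose as measured when the row begins, along the tool's axes as they then stand; what a row does not reach is not made up. A row lasts 1/10 s, in which the tool goes at most 50 mm and 8.59 degrees, less where a joint would pass 70% of its speed; a pose out of reach is approached as far as the arm can. A call with a gripper value outside its range is refused whole. "hand" is the gripper's target within -1 to 1 (fully open at 1, half-way at 0, shut at -1), set as the call begins (left out, the last holds). The fingers move at their own pace and stop on an object; the grip force is fixed at half the most. Time passes only in rows, so rows that do not move let the fingers close, or fill a call up. It gives the time, the measured TCP pose, the force and the opening at its end, in the units of the state.
- telemetry.get_obs(): the state, without advancing time (a new reading comes with each control period).
- cams.camera(name): name is "scene" or "top" or "wrist"; returns a dict with "color" (480x640x3 uint8, red, green, blue), "fovy" (degrees; the focal length in pixels is half the picture's height over the tangent of half this angle, whatever the lens; pixels are square), "cx", "cy" (the principal point, pixels), "k1" (the pictures are not rectified: a ray, as slopes to the right and down, at radius r is drawn at 1 + k1 r^2 times it, then the intrinsics apply), "camera_from_world" (4x4, takes a point from world to camera coordinates). Camera axes: x right, y down, z forward; pixel columns grow to the right and rows downward; lengths in m; the calibration is good to about 2 mm. A picture is of the moment at which its call begins. There is no depth.
- workorder.job_done(): hands the job in, once; it reports no verdict.
The state is a dict: "clock": time; "joint_pos": joint angles; "joint_vel": joint speeds; "tau": joint torques, N m; "eef_pos": TCP position; "tool_rot": TCP orientation; "ft_force": force on the tool from outside, world axes, zero at the start; "ft_torque": the same for the moment, N m; "grip_width": finger opening in m.
Only numpy, scipy, OpenCV 4.12 (cv2) and the standard library are available. Lean on these libraries where they do the work, as an engineer would, in place of code of your own. Each camera call takes 0.05 s, during which the arm holds its last target. There are 200 camera calls.

## Working session

There is one attempt and no reset: what is moved stays moved. The work goes in short steps, Python scripts to look and compute and a tool call to move; the robot and the scene stay as the last step left them, time stands still between calls to the robot, and variables do not carry over. Pictures are saved under pics/ and viewed, about 8 in all and at most 12, crops included, and the job is handed in when it is done.

Besides the shell and the picture viewer there is one more tool, called after ">>>" as name([rows], argument=value, ...), one row to a line, values as JSON. apply_moves: Moves the arm, as the interface text tells. Its arguments: {"type":"object","properties":{"moves":{"type":"array"},"hand":{"type":"number"}},"required":["moves"]}

```bash
mkdir -p pics; cat > h.py <<'E'
import numpy as np, cv2
from workcell import telemetry, cams, workorder
from scipy.spatial.transform import Rotation as R
def cam(n,save=None):
    c=cams.camera(n)
    if save: cv2.imwrite('pics/'+save,c['color'][:,:,::-1])
    return c
def K(c):
    f=240/np.tan(np.radians(c['fovy'])/2)
    return np.array([[f,0,c['cx']],[0,f,c['cy']],[0,0,1.]]),np.array([c['k1'],0,0,0.])
def proj(c,P):
    k,d=K(c);T=np.array(c['camera_from_world'])
    P=np.atleast_2d(P)@T[:3,:3].T+T[:3,3]
    s=P[:,:2]/P[:,2:];s=s*(1+c['k1']*(s**2).sum(1,keepdims=True))
    return s*k[0,0]+k[:2,2]
def ray(c,uv):
    k,d=K(c);T=np.array(c['camera_from_world'])
    s=cv2.undistortPoints(np.array(uv,float).reshape(-1,1,2),k,d)[:,0]
    D=np.c_[s,np.ones(len(s))]@T[:3,:3]
    return -T[:3,:3].T@T[:3,3],D
def onz(c,uv,z):
    o,D=ray(c,uv);return o+D*((z-o[2])/D[:,2])[:,None]
E
python3 - <<'E'
from h import *
for n in('top','scene'):
    c=cam(n,n+'0.png');print(n,c['fovy'],c['cx'],c['cy'],c['k1'],np.round(c['camera_from_world'],3).tolist())
o=telemetry.get_obs();print({k:np.round(v,3).tolist() for k,v in o.items()})
E
```

```text
top 47.28365267225208 320.36765478324367 249.81975659548118 0.014344198814058035 [[-0.003, -1.0, -0.016, 0.035], [-0.999, 0.004, -0.053, 0.526], [0.053, 0.016, -0.998, 1.411], [0.0, 0.0, 0.0, 1.0]]
scene 52.41143797370391 322.56120912947796 245.02793965505649 -0.009585837234970276 [[0.657, 0.753, 0.018, -0.373], [0.479, -0.4, -0.782, -0.175], [-0.582, 0.522, -0.624, 1.405], [0.0, 0.0, 0.0, 1.0]]
{'clock': 0.1, 'joint_pos': [1.178, 0.241, 0.004, 1.335, 0.0, 1.571], 'joint_vel': [0.0, -0.002, 0.003, -0.0, -0.002, 0.002], 'tau': [0.0, -37.314, 25.301, 0.011, -0.0, -0.0], 'eef_pos': [0.191, 0.461, 0.248], 'tool_rot': [0.831, 0.556, -0.001, 0.001], 'ft_force': [-0.017, -0.103, -0.555], 'ft_torque': [-0.017, 0.012, -0.027], 'grip_width': 0.086}
```

View pics/top0.png

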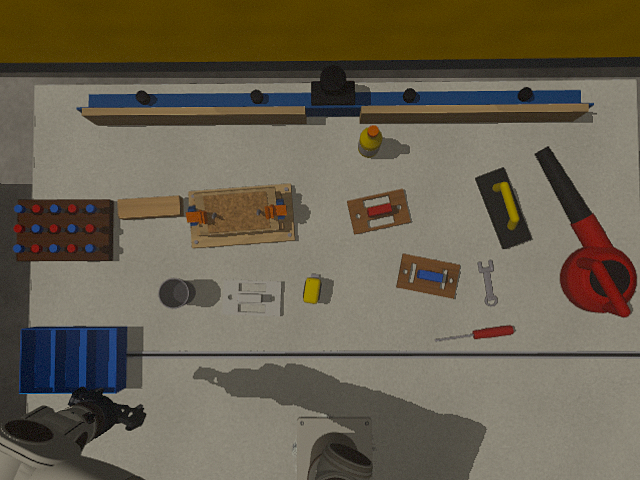

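View pics/scene0.png

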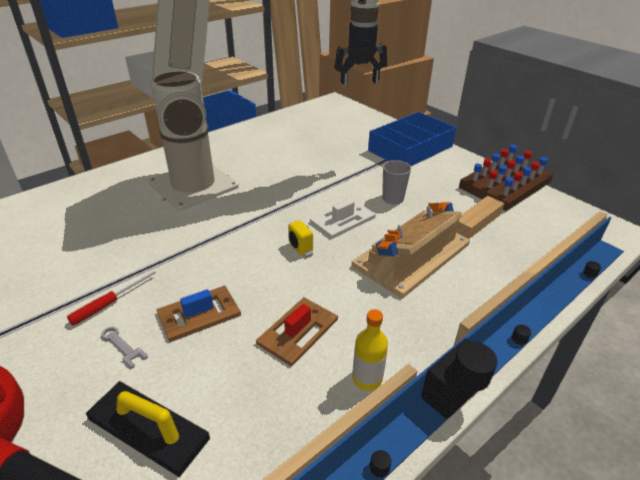

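The top view shows the red template at about (380,211), the jig at (240,215), the blue template at (428,276), and a white decoy at (255,297). I'll crop in on the jig and template next, then measure.

```bash
cat > m.py <<'E'
from h import *
out=[]
for n in('top','scene'):
    c=cam(n);hsv=cv2.cvtColor(c['color'],cv2.COLOR_RGB2HSV)
    H,S,V=[hsv[...,i].astype(int) for i in range(3)]
    # red handle near expected place
    p0=proj(c,[[0.52,-0.07,0.05]])[0];yy,xx=np.mgrid[:480,:640]
    near=np.hypot(xx-p0[0],yy-p0[1])<60
    m=(((H<6)|(H>172))&(S>150)&near).astype(np.uint8)
    k,l,st,ce=cv2.connectedComponentsWithStats(m);i=1+st[1:,4].argmax();print(n,'red',st[i],ce[i],onz(c,[ce[i]],.052 if n=='top' else .04)[0])
    br=((H>=6)&(H<16)&(S>90)&near|(m>0)).astype(np.uint8)
    k,l,st,ce=cv2.connectedComponentsWithStats(cv2.morphologyEx(br,cv2.MORPH_CLOSE,np.ones((5,5))));i=1+st[1:,4].argmax()
    cs,_=cv2.findContours((l==i).astype(np.uint8),0,2);h=cv2.convexHull(max(cs,key=cv2.contourArea))[:,0]
    w=onz(c,h,.012)
    r=cv2.minAreaRect((w[:,:2]*1000).astype(np.float32));print('board',r)
    cv2.imwrite(f'pics/{n}_crop.png',cv2.resize(c['color'][170:270,180:420] if n=='top' else c['color'][190:310,340:500],None,fx=3.3 if n=='top' else 4.5,fy=3.3 if n=='top' else 4.5,interpolation=2)[:,:,::-1])
    if n=='top': print(onz(c,[[197,217],[275,211],[240,215],[330,115]],.115))
E
python3 m.py
```

```text
top red [367 203  25  13 198] [379.1969697  209.37373737] [ 0.62613521 -0.11730291  0.052     ]
board ((626.345947265625, -118.53400421142578), (89.8099365234375, 149.9116668701172), 12.050284385681152)
[[0.60173399 0.33075908 0.115     ]
 [0.61548348 0.14101901 0.115     ]
 [0.60613311 0.22610563 0.115     ]
 [0.85061462 0.00661139 0.115     ]]
scene red [284 304  27  31 522] [297.2816092  319.62835249] [ 0.63208939 -0.12198399  0.04      ]
board ((616.8839721679688, -107.15287780761719), (70.85269165039062, 121.78802490234375), 12.251362800598145)
```

View pics/top_crop.png

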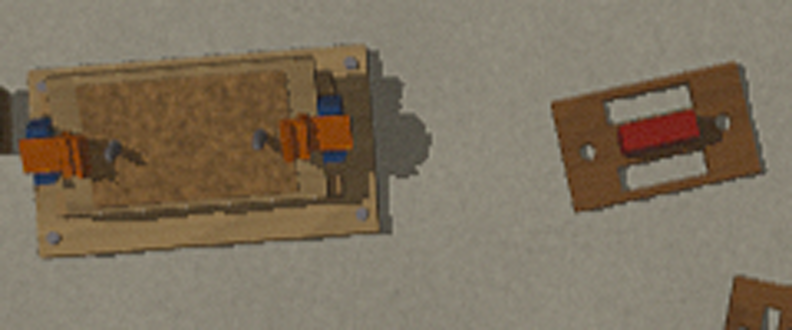

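View pics/scene_crop.png

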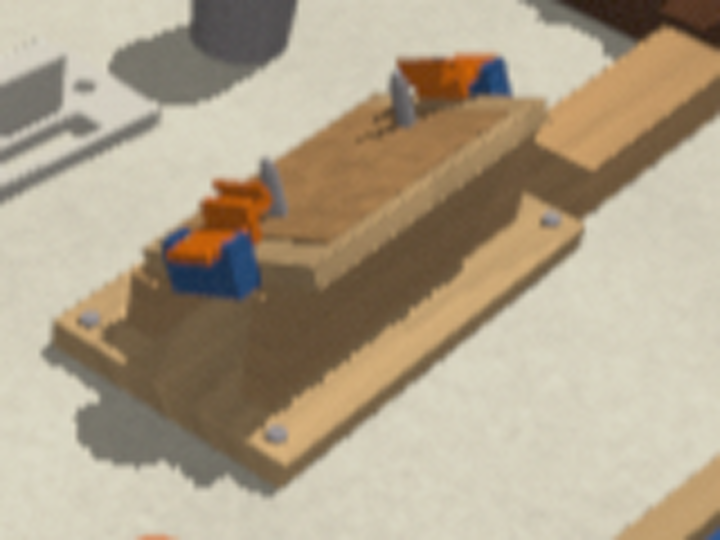

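```bash
cat > j.py <<'E'
from h import *
ct,cs=cam('top'),cam('scene')
ut=np.array([[112,150],[259,138]])/3.3+[180,170]; us=np.array([[397,76],[267,161]])/4.5+[340,190]
for a,b in zip(ut,us):
    o1,d1=ray(ct,[a]);o2,d2=ray(cs,[b]);d1=d1[0];d2=d2[0]
    s=np.linalg.lstsq(np.c_[d1,-d2],o2-o1,rcond=None)[0]
    print('tri',np.round((o1+s[0]*d1+o2+s[1]*d2)/2,4),'gap',np.linalg.norm(o1+s[0]*d1-o2-s[1]*d2))
P=onz(ct,ut,.1122);d=P[0]-P[1];print(P,np.linalg.norm(d),np.degrees(np.arctan2(-d[0],d[1])))
B=onz(ct,np.array([[28,70],[368,45],[380,232],[42,257]])/3.3+[180,170],.018);print(B,B.mean(0));r=cv2.minAreaRect((B[:,:2]*1000).astype(np.float32));print(r)
E
python3 j.py
```

```text
tri [0.6059 0.2903 0.1124] gap 0.0007567520991990541
tri [0.6139 0.1814 0.1136] gap 0.00017259860343209554
[[0.60564632 0.29012541 0.1122    ]
 [0.61402828 0.18153029 0.1122    ]] 0.1089181240928353 4.413648453580972
[[0.68066513 0.37717913 0.018     ]
 [0.69917005 0.10753865 0.018     ]
 [0.55084113 0.09814379 0.018     ]
 [0.53219487 0.36473444 0.018     ]] [0.61571779 0.236899   0.018     ]
((615.60546875, 237.25900268554688), (148.97390747070312, 270.274658203125), 3.925938129425049)
```

```bash
cat > plan.py <<'E'
import sys
from h import *
def plan(target,heading,n=20,vmax=48,head=None,steps=None):
    "target TCP, world heading (deg) of tool x; orientation otherwise kept. prints rows"
    o=telemetry.get_obs();p=np.array(o['eef_pos']);Rt=R.from_quat(o['tool_rot'])
    x=Rt.as_matrix()[:,0];h=np.degrees(np.arctan2(x[1],x[0]));dt=0 if heading is None else -((heading-h+180)%360-180)
    D=(np.array(target)-p)*1000;N=max(int(np.ceil(max(np.linalg.norm(D)/vmax,abs(dt)/8.3))),steps or 1)
    print('clock',o['clock'],'pos',np.round(p,4),'head',round(h,2),'z',np.round(Rt.as_matrix()[:,2],3),'D',D.round(1),'turn',round(dt,2),'N',N,'w',round(o['grip_width'],4),'F',np.round(o['ft_force'],1))
    for i in range(min(N,n)):
        s=Rt.inv().apply(D/N);print([*np.round(s,1).tolist(),round(dt/N,2)],end=',')
        Rt=Rt*R.from_euler('z',dt/N,degrees=True)
    print()
if __name__=='__main__':
    a=[float(v) for v in sys.argv[1:]];plan(a[:3],a[3] if len(a)>3 else None,steps=int(a[4]) if len(a)>4 else None)
E
python3 plan.py .626 -.118 .20 12.05
```

```text
clock 0.3 pos [0.1913 0.4617 0.248 ] head 67.49 z [-0.    -0.001 -1.   ] D [ 434.7 -579.7  -48. ] turn 55.44 N 16 w 0.0853 F [-0.5  0.3  0.5]
[-23.1, 39.0, 3.0, np.float64(3.47)],[-20.7, 40.3, 3.0, np.float64(3.47)],[-18.2, 41.5, 3.0, np.float64(3.47)],[-15.7, 42.5, 3.0, np.float64(3.47)],[-13.1, 43.4, 3.0, np.float64(3.47)],[-10.4, 44.1, 3.0, np.float64(3.47)],[-7.7, 44.6, 3.0, np.float64(3.47)],[-5.0, 45.0, 3.0, np.float64(3.47)],[-2.3, 45.2, 3.0, np.float64(3.47)],[0.4, 45.3, 3.0, np.float64(3.47)],[3.2, 45.2, 3.0, np.float64(3.47)],[5.9, 44.9, 3.0, np.float64(3.47)],[8.6, 44.5, 3.0, np.float64(3.47)],[11.3, 43.9, 3.0, np.float64(3.47)],[13.9, 43.1, 3.0, np.float64(3.47)],[16.5, 42.2, 3.0, np.float64(3.47)],
```

>>> apply_moves([
  [[-23, 39, 3, 3.5], [-21, 40, 3, 3.5], [-18, 41, 3, 3.5], [-16, 42, 3, 3.5], [-13, 43, 3, 3.5], [-10, 44, 3, 3.5], [-8, 45, 3, 3.5], [-5, 45, 3, 3.5], [-2, 45, 3, 3.5], [0, 45, 3, 3.5]],
], hand=1)

```text
clock: 1.3
eef_pos: [0.4655, 0.0907, 0.217]
tool_rot: [0.961, 0.275, 0.003, -0.002]
ft_force: [1.2, 1.2, 0.2]
grip_width: 0.0854
```

```bash
python3 plan.py .626 -.118 .12 12.05
```

```text
clock 1.3 pos [0.4655 0.0907 0.217 ] head 31.9 z [ 0.004  0.004 -1.   ] D [ 160.5 -208.7  -97. ] turn 19.85 N 6 w 0.0854 F [1.2 1.2 0.2]
[4.2, 43.7, 16.1, np.float64(3.31)],[6.8, 43.4, 16.1, np.float64(3.31)],[9.2, 42.9, 16.1, np.float64(3.31)],[11.7, 42.3, 16.1, np.float64(3.31)],[14.1, 41.6, 16.1, np.float64(3.31)],[16.5, 40.7, 16.1, np.float64(3.31)],
```

>>> apply_moves([
  [[4, 44, 16, 3.3], [7, 43, 16, 3.3], [9, 43, 16, 3.3], [12, 42, 16, 3.3], [14, 42, 16, 3.3], [16, 41, 16, 3.3], [0, 0, 0, 0], [0, 0, 0, 0], [0, 0, 0, 0], [0, 0, 0, 0]],
])

```text
clock: 2.3
eef_pos: [0.6313, -0.1343, 0.1143]
tool_rot: [0.996, 0.094, 0.003, -0.003]
ft_force: [0.7, 0.1, 0.2]
grip_width: 0.0853
```

```bash
python3 plan.py .626 -.118 .034 12.05; python3 -c "
from h import *
c=cam('wrist','w1.png')
for n in ('top','scene'): pass
print(proj(c,[[.626,-.118,.052],[.626-.0115,-.118+.0538,.012],[.626+.0115,-.118-.0538,.012]]))"
```

```text
clock 2.3 pos [ 0.6313 -0.1343  0.1143] head 10.78 z [ 0.004  0.007 -1.   ] D [ -5.3  16.3 -80.3] turn -1.27 N 2 w 0.0853 F [0.7 0.1 0.2]
[-1.3, -8.2, 40.2, np.float64(-0.64)],[-1.2, -8.3, 40.2, np.float64(-0.64)],
[[307.02243048 248.36586981]
 [304.62997463 126.21639221]
 [309.73247578 315.00105705]]
```

View pics/w1.png

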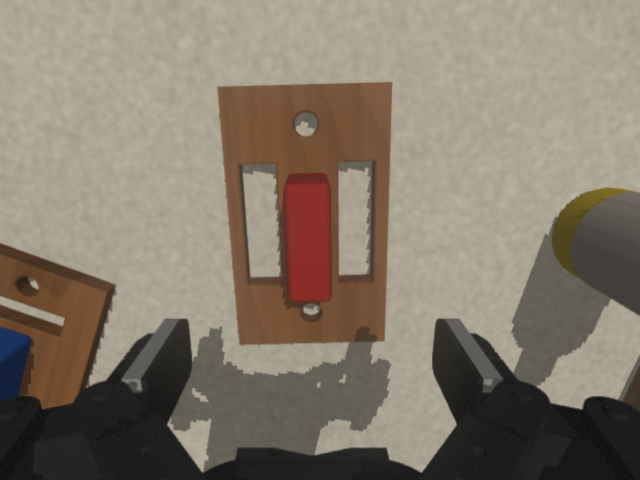

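The wrist view shows the red template squared with the jaws. The holes at (306,124) and (311,311) are within about 2–4 px of my predictions, and there is clear room around the handle.

>>> apply_moves([
  [[-1, -8, 10, -0.6], [-1, -8, 10, -0.6], [0, 0, 15, 0], [0, 0, 15, 0], [0, 0, 12, 0], [0, 0, 8, 0], [0, 0, 5, 0], [0, 0, 0, 0], [0, 0, 0, 0], [0, 0, 0, 0]],
])

```text
clock: 3.35
eef_pos: [0.6255, -0.1091, 0.0387]
tool_rot: [0.994, 0.111, 0.005, -0.003]
ft_force: [0.2, 0.2, -0.3]
grip_width: 0.0854
```

```bash
python3 plan.py .626 -.118 .034 12.05
```

```text
clock 3.35 pos [ 0.6255 -0.1091  0.0387] head 12.74 z [ 0.009  0.007 -1.   ] D [ 0.5 -8.9 -4.7] turn 0.69 N 1 w 0.0854 F [ 0.2  0.2 -0.3]
[-1.5, 8.8, 4.6, np.float64(0.69)],
```

>>> apply_moves([
  [[-1, 5, 3, 0.5], [0, 2, 1, 0], [0, 0, 0, 0], [0, 0, 0, 0], [0, 0, 0, 0], [0, 0, 0, 0], [0, 0, 0, 0], [0, 0, 0, 0], [0, 0, 0, 0], [0, 0, 0, 0]],
])

```text
clock: 4.35
eef_pos: [0.6276, -0.1177, 0.0362]
tool_rot: [0.994, 0.106, 0.007, -0.002]
ft_force: [0.4, 0.9, -0.0]
grip_width: 0.0854
```

>>> apply_moves([
  [[0, 0, 0, 0], [0, 0, 0, 0], [0, 0, 0, 0], [0, 0, 0, 0], [0, 0, 0, 0], [0, 0, 0, 0], [0, 0, 0, 0], [0, 0, 0, 0], [0, 0, 0, 0], [0, 0, 0, 0]],
], hand=-1)

```text
clock: 5.35
eef_pos: [0.6278, -0.1176, 0.0367]
tool_rot: [0.994, 0.106, 0.007, -0.002]
ft_force: [0.3, 0.2, 0.3]
grip_width: 0.0215
```

```bash
python3 plan.py .626 -.118 .034 12.05
```

```text
clock 5.35 pos [ 0.6278 -0.1176  0.0367] head 12.15 z [ 0.014  0.006 -1.   ] D [-1.8 -0.4 -2.7] turn 0.1 N 1 w 0.0215 F [0.3 0.2 0.3]
[-1.9, -0.0, 2.6, np.float64(0.1)],
```

```bash
python3 plan.py .64 .047 .28 4.2 9
```

```text
clock 5.35 pos [ 0.6278 -0.1176  0.0367] head 12.15 z [ 0.014  0.006 -1.   ] D [ 12.2 164.6 243.3] turn 7.95 N 9 w 0.0215 F [0.3 0.2 0.3]
[5.6, -17.7, -26.9, np.float64(0.88)],[5.3, -17.8, -26.9, np.float64(0.88)],[5.0, -17.8, -26.9, np.float64(0.88)],[4.8, -17.9, -26.9, np.float64(0.88)],[4.5, -18.0, -26.9, np.float64(0.88)],[4.2, -18.1, -26.9, np.float64(0.88)],[3.9, -18.1, -26.9, np.float64(0.88)],[3.6, -18.2, -26.9, np.float64(0.88)],[3.4, -18.2, -26.9, np.float64(0.88)],
```

>>> apply_moves([
  [[0, 0, -30, 0], [5, -18, -30, 1], [5, -18, -30, 1], [5, -20, -30, 1], [5, -20, -30, 1], [4, -20, -30, 1], [4, -20, -25, 1], [4, -20, -20, 1], [3, -15, -10, 1], [0, 0, 0, 0]],
])

```text
clock: 6.35
eef_pos: [0.6335, 0.0407, 0.2732]
tool_rot: [0.999, 0.032, -0.002, -0.005]
ft_force: [0.3, 0.2, -1.7]
grip_width: 0.0211
```

```bash
python3 plan.py .64 .047 .28 4.2; python3 -c "
from h import *
print(np.round(telemetry.get_obs()['joint_pos'],3))"
```

```text
clock 6.35 pos [0.6335 0.0407 0.2732] head 3.66 z [-0.004  0.01  -1.   ] D [6.5 6.3 6.8] turn -0.54 N 1 w 0.0211 F [ 0.3  0.2 -1.7]
[6.9, -5.9, -6.8, np.float64(-0.54)],
[0.06  0.519 0.478 1.533 0.01  1.567]
```

>>> apply_moves([
  [[30, -3, 0, -0.5], [30, 0, 0, 0], [30, 0, 0, 0], [30, 0, 0, 0], [30, 0, 0, 0], [30, 0, 0, 0], [0, 0, 0, 0], [0, 0, 0, 0], [0, 0, 0, 0], [0, 0, 0, 0]],
])

```text
clock: 7.35
eef_pos: [0.78, 0.0464, 0.2334]
tool_rot: [0.999, 0.036, -0.009, -0.003]
ft_force: [0.2, -0.5, -2.0]
grip_width: 0.0215
```

```bash
python3 plan.py .64 .047 .28 4.2; python3 -c "
from h import *
print(np.round(telemetry.get_obs()['joint_pos'],3))"
```

```text
clock 7.35 pos [0.78   0.0464 0.2334] head 4.09 z [-0.019  0.005 -1.   ] D [-140.     0.6   46.6] turn -0.11 N 4 w 0.0215 F [ 0.2 -0.5 -2. ]
[-35.1, -2.7, -11.0, np.float64(-0.03)],[-35.1, -2.7, -11.0, np.float64(-0.03)],[-35.1, -2.7, -11.0, np.float64(-0.03)],[-35.1, -2.8, -11.0, np.float64(-0.03)],
[0.057 0.993 1.26  1.856 0.006 1.557]
```

```bash
python3 plan.py .57 .042 .50 4.2 8
```

```text
clock 7.35 pos [0.78   0.0464 0.2334] head 4.09 z [-0.019  0.005 -1.   ] D [-210.    -4.4  266.6] turn -0.11 N 8 w 0.0215 F [ 0.2 -0.5 -2. ]
[-26.8, -1.5, -32.8, np.float64(-0.01)],[-26.8, -1.5, -32.8, np.float64(-0.01)],[-26.8, -1.5, -32.8, np.float64(-0.01)],[-26.8, -1.5, -32.8, np.float64(-0.01)],[-26.8, -1.5, -32.8, np.float64(-0.01)],[-26.8, -1.6, -32.8, np.float64(-0.01)],[-26.8, -1.6, -32.8, np.float64(-0.01)],[-26.8, -1.6, -32.8, np.float64(-0.01)],
```

>>> apply_moves([
  [[-27, -2, -33, 0], [-27, -2, -33, 0], [-27, -2, -33, 0], [-27, -2, -33, 0], [-27, -2, -33, 0], [-27, -2, -33, 0], [-25, -2, -33, 0], [-22, 0, -33, 0], [0, 0, -30, 0], [0, 0, -30, 0]],
])

```text
clock: 8.35
eef_pos: [0.5432, 0.0416, 0.5352]
tool_rot: [0.999, 0.036, 0.026, -0.004]
ft_force: [0.6, 0.5, -2.2]
grip_width: 0.0216
```

```bash
python3 plan.py .57 .042 .50 4.2 8; python3 -c "
from h import *
print(np.round(telemetry.get_obs()['joint_pos'],3))"
```

```text
clock 8.35 pos [0.5432 0.0416 0.5352] head 4.13 z [ 0.051  0.01  -0.999] D [ 26.8   0.4 -35.2] turn -0.07 N 8 w 0.0216 F [ 0.6  0.5 -2.2]
[3.1, 0.2, 4.6, np.float64(-0.01)],[3.1, 0.2, 4.6, np.float64(-0.01)],[3.1, 0.2, 4.6, np.float64(-0.01)],[3.1, 0.2, 4.6, np.float64(-0.01)],[3.1, 0.2, 4.6, np.float64(-0.01)],[3.1, 0.2, 4.6, np.float64(-0.01)],[3.1, 0.2, 4.6, np.float64(-0.01)],[3.1, 0.2, 4.6, np.float64(-0.01)],
[0.073 0.447 1.077 2.149 0.006 1.572]
```

>>> apply_moves([
  [[0, 0, -30, 0], [0, 0, -30, 0], [0, 0, -30, 0], [0, 0, -30, 0], [0, 0, -30, 0], [0, 0, -30, 0], [0, 0, 0, 0], [0, 0, 0, 0], [0, 0, 0, 0], [0, 0, 0, 0]],
])

```text
clock: 9.35
eef_pos: [0.467, 0.0354, 0.6299]
tool_rot: [0.993, 0.037, 0.113, -0.007]
ft_force: [0.8, -0.6, -2.2]
grip_width: 0.021
```

```bash
python3 plan.py .57 .042 .50 4.2 8|head -1; python3 -c "
from h import *
print(np.round(telemetry.get_obs()['joint_pos'],3))"
```

```text
clock 9.35 pos [0.467  0.0354 0.6299] head 4.18 z [ 0.223  0.022 -0.975] D [ 103.     6.6 -129.9] turn -0.02 N 8 w 0.021 F [ 0.8 -0.6 -2.2]
[0.072 0.237 1.043 2.15  0.006 1.57 ]
```

>>> apply_moves([
  [[0, 0, -30, 0], [0, 0, -30, 0], [0, 0, -30, 0], [0, 0, -30, 0], [0, 0, -30, 0], [0, 0, -30, 0], [0, 0, 0, 0], [0, 0, 0, 0], [0, 0, 0, 0], [0, 0, 0, 0]],
])

```text
clock: 10.35
eef_pos: [0.3947, 0.0295, 0.6893]
tool_rot: [0.983, 0.036, 0.177, -0.009]
ft_force: [0.8, 0.1, -2.6]
grip_width: 0.021
```

```bash
python3 plan.py .57 .042 .50 4.2 8|head -1; python3 -c "
from h import *
print(np.round(telemetry.get_obs()['joint_pos'],3))"
```

```text
clock 10.35 pos [0.3947 0.0295 0.6893] head 4.13 z [ 0.348  0.031 -0.937] D [ 175.3   12.5 -189.3] turn -0.07 N 8 w 0.021 F [ 0.8  0.1 -2.6]
[0.07  0.07  1.006 2.15  0.007 1.569]
```

>>> apply_moves([
  [[0, 0, -30, 0], [0, 0, -30, 0], [0, 0, -30, 0], [0, 0, -28, 0], [0, 0, 0, 0], [0, 0, 0, 0], [0, 0, 0, 0], [0, 0, 0, 0], [0, 0, 0, 0], [0, 0, 0, 0]],
])

```text
clock: 11.35
eef_pos: [0.3466, 0.0258, 0.7204]
tool_rot: [0.975, 0.036, 0.218, -0.011]
ft_force: [-0.3, 0.2, -2.3]
grip_width: 0.0212
```

```bash
cat > st.py <<'E'
from h import *
o=telemetry.get_obs();M=R.from_quat(o['tool_rot']).as_matrix();z=M[:,2]
print('joints',np.round(o['joint_pos'],3),'tilt',np.degrees(np.arccos(-z[2])).round(2),'az',np.degrees(np.arctan2(z[1],z[0])).round(2),'ytilt',np.degrees(np.arcsin(M[2,1])).round(2))
E
python3 st.py;python3 plan.py .57 .12 .25 4.2 8
```

```text
joints [ 0.068 -0.032  0.987  2.15   0.007  1.568] tilt 25.22 az 4.91 ytilt -0.31
clock 11.35 pos [0.3466 0.0258 0.7204] head 4.1 z [ 0.425  0.036 -0.905] D [ 223.4   94.2 -470.4] turn -0.1 N 12 w 0.0212 F [-0.3  0.2 -2.3]
[0.6, -6.2, 43.7, np.float64(-0.01)],[0.6, -6.2, 43.7, np.float64(-0.01)],[0.6, -6.2, 43.7, np.float64(-0.01)],[0.6, -6.2, 43.7, np.float64(-0.01)],[0.6, -6.2, 43.7, np.float64(-0.01)],[0.6, -6.2, 43.7, np.float64(-0.01)],[0.6, -6.2, 43.7, np.float64(-0.01)],[0.6, -6.2, 43.7, np.float64(-0.01)],[0.6, -6.2, 43.7, np.float64(-0.01)],[0.6, -6.2, 43.7, np.float64(-0.01)],[0.6, -6.2, 43.7, np.float64(-0.01)],[0.6, -6.2, 43.7, np.float64(-0.01)],
```

```bash
python3 plan.py .573 .233 .192 4.2|tail -2
```

```text
clock 11.35 pos [0.3466 0.0258 0.7204] head 4.1 z [ 0.425  0.036 -0.905] D [ 226.4  207.2 -528.4] turn -0.1 N 13 w 0.0212 F [-0.3  0.2 -2.3]
[-0.6, -14.4, 44.7, np.float64(-0.01)],[-0.6, -14.4, 44.7, np.float64(-0.01)],[-0.6, -14.4, 44.7, np.float64(-0.01)],[-0.6, -14.4, 44.7, np.float64(-0.01)],[-0.6, -14.4, 44.7, np.float64(-0.01)],[-0.6, -14.4, 44.7, np.float64(-0.01)],[-0.6, -14.4, 44.7, np.float64(-0.01)],[-0.6, -14.4, 44.7, np.float64(-0.01)],[-0.6, -14.4, 44.7, np.float64(-0.01)],[-0.6, -14.4, 44.7, np.float64(-0.01)],[-0.6, -14.4, 44.7, np.float64(-0.01)],[-0.6, -14.4, 44.7, np.float64(-0.01)],[-0.6, -14.4, 44.7, np.float64(-0.01)],
```

>>> apply_moves([
  [[0, -14, 35, 0], [0, -14, 42, 0], [0, -14, 42, 0], [0, -14, 42, 0], [0, -14, 42, 0], [0, -14, 42, 0], [0, -14, 42, 0], [0, -14, 42, 0], [0, -14, 35, 0], [0, 0, 0, 0]],
])

```text
clock: 12.35
eef_pos: [0.4959, 0.1683, 0.3713]
tool_rot: [0.976, 0.036, 0.213, -0.007]
ft_force: [-0.6, -0.8, -3.0]
grip_width: 0.0213
```

```bash
python3 st.py;python3 plan.py .573 .233 .192 4.2 7|tail -2
```

```text
joints [ 0.401 -0.045 -0.087  1.12  -0.136  1.871] tilt 24.59 az 4.03 ytilt 0.06
clock 12.35 pos [0.4959 0.1683 0.3713] head 4.18 z [ 0.415  0.029 -0.909] D [  77.1   64.7 -179.3] turn -0.02 N 7 w 0.0213 F [-0.6 -0.8 -3. ]
[-0.1, -8.4, 28.1, np.float64(-0.0)],[-0.1, -8.4, 28.1, np.float64(-0.0)],[-0.1, -8.4, 28.1, np.float64(-0.0)],[-0.1, -8.4, 28.1, np.float64(-0.0)],[-0.1, -8.4, 28.1, np.float64(-0.0)],[-0.1, -8.4, 28.1, np.float64(-0.0)],[-0.1, -8.4, 28.1, np.float64(-0.0)],
```

>>> apply_moves([
  [[0, -9, 28, 0], [0, -9, 28, 0], [0, -9, 28, 0], [0, -9, 28, 0], [0, -8, 26, 0], [0, -6, 20, 0], [0, -4, 12, 0], [0, -2, 5, 0], [0, 0, 0, 0], [0, 0, 0, 0]],
])

```text
clock: 13.35
eef_pos: [0.5673, 0.23, 0.2082]
tool_rot: [0.977, 0.035, 0.211, -0.006]
ft_force: [1.1, 0.2, -2.4]
grip_width: 0.0212
```

```bash
python3 st.py;python3 plan.py .573 .233 .192 4.2|tail -2; cat > chk.py <<'E'
from h import *
import sys
o=telemetry.get_obs();M=R.from_quat(o['tool_rot']).as_matrix();t=np.array(o['eef_pos'])
def tp(x,y,z): return t+M@np.array([x,-y,.0367-z])
for n in ('wrist','scene'):
    c=cam(n);im=c['color'][:,:,::-1].copy()
    P=[tp(0,.055,.012),tp(0,-.055,.012),tp(0,.055,0),tp(0,-.055,0),[.6059,.2903,.1124],[.6139,.1814,.1130]]
    q=proj(c,P);print(n,q.round(1).tolist())
    for i,u in enumerate(q): cv2.circle(im,tuple(int(v) for v in u.round()),3,[(0,255,0),(0,255,0),(255,255,0),(255,255,0),(255,0,255),(255,0,255)][i],1)
    if n=='scene': im=cv2.resize(im[130:310,340:540],None,fx=3,fy=3)
    cv2.imwrite(f'pics/{n}_{sys.argv[1]}.png',im)
a=cv2.imread(f'pics/wrist_{sys.argv[1]}.png');b=cv2.imread(f'pics/scene_{sys.argv[1]}.png')
b=cv2.resize(b,(0,0),fx=.667,fy=.667);a=cv2.resize(a[:, :],(400,300))
w=np.zeros((max(300,b.shape[0]),800,3),np.uint8);w[:300,:400]=a;w[:b.shape[0],400:400+b.shape[1]]=b;cv2.imwrite(f'pics/both_{sys.argv[1]}.png',w)
E
python3 chk.py 1
```

```text
joints [ 0.46   0.214 -0.227  0.733 -0.16   1.927] tilt 24.38 az 3.66 ytilt 0.19
clock 13.35 pos [0.5673 0.23   0.2082] head 4.17 z [ 0.412  0.026 -0.911] D [  5.7   3.  -16.2] turn -0.03 N 1 w 0.0212 F [ 1.1  0.2 -2.4]
[-1.3, -2.6, 17.1, np.float64(-0.03)],
wrist [[312.8, 178.9], [312.8, 429.1], [312.7, 174.4], [312.7, 410.6], [311.5, 152.1], [312.1, 331.6]]
scene [[420.4, 174.7], [390.1, 192.6], [421.5, 179.7], [391.3, 197.9], [428.0, 206.9], [399.3, 226.0]]
```

View pics/both_1.png

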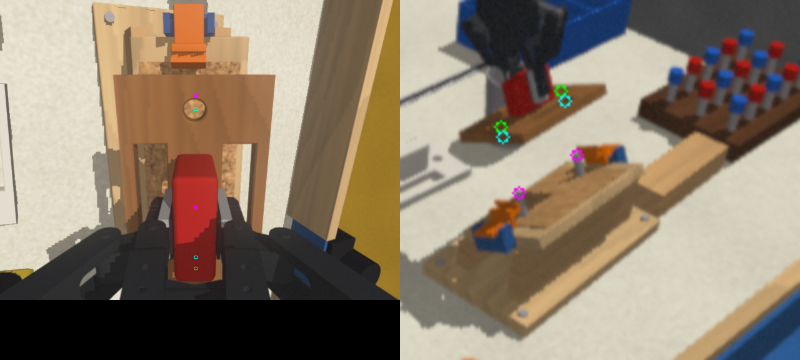

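```bash
python3 plan.py .5913 .2345 .1531 4.2 5|tail -2
```

```text
clock 13.45 pos [0.5674 0.2301 0.2086] head 4.15 z [ 0.413  0.027 -0.91 ] D [ 23.9   4.4 -55.5] turn -0.05 N 5 w 0.0214 F [ 0.8 -0.7 -1.6]
[-0.2, -0.6, 12.1, np.float64(-0.01)],[-0.2, -0.6, 12.1, np.float64(-0.01)],[-0.2, -0.6, 12.1, np.float64(-0.01)],[-0.2, -0.6, 12.1, np.float64(-0.01)],[-0.2, -0.6, 12.1, np.float64(-0.01)],
```

>>> apply_moves([
  [[0, -1, 10, 0], [0, -1, 10, 0], [0, -1, 10, 0], [0, 0, 10, 0], [0, 0, 8, 0], [0, 0, 5, 0], [0, 0, 3, 0], [0, 0, 0, 0], [0, 0, 0, 0], [0, 0, 0, 0]],
])

```text
clock: 14.45
eef_pos: [0.5929, 0.2347, 0.1545]
tool_rot: [0.977, 0.035, 0.212, -0.006]
ft_force: [0.0, 0.1, -2.3]
grip_width: 0.021
```

```bash
python3 st.py;python3 plan.py .5913 .2345 .1531 4.2|tail -2; python3 chk.py 2; python3 -c "
import cv2,numpy as np
a=cv2.imread('pics/wrist_2.png')[100:240,232:392];b=cv2.imread('pics/scene_2.png')
a=cv2.resize(a,(400,350),interpolation=2);b=cv2.resize(b[60:480],(400,280));w=np.zeros((350,800,3),np.uint8);w[:,:400]=a;w[:280,400:]=b;cv2.imwrite('pics/z2.png',w)"
```

```text
joints [ 0.446  0.31  -0.252  0.607 -0.155  1.915] tilt 24.54 az 3.76 ytilt 0.13
clock 14.45 pos [0.5929 0.2347 0.1545] head 4.1 z [ 0.414  0.027 -0.91 ] D [-1.6 -0.2 -1.4] turn -0.1 N 1 w 0.021 F [ 0.   0.1 -2.3]
[-2.0, 0.1, 0.6, np.float64(-0.1)],
wrist [[312.9, 178.9], [312.8, 429.1], [312.8, 174.3], [312.7, 410.5], [307.7, 172.3], [309.4, 398.2]]
scene [[427.0, 198.7], [397.6, 217.7], [428.1, 203.5], [398.8, 222.7], [428.0, 206.9], [399.3, 226.0]]
```

View pics/z2.png

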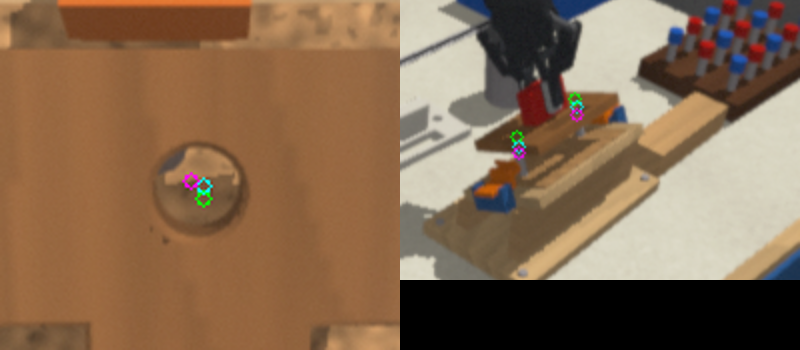

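```bash
python3 -c "
from h import *
c=cam('wrist','w3.png');a=cv2.imread('pics/w3.png');s=cv2.imread('pics/dummy.png') 
d=cam('scene','s3.png');b=cv2.imread('pics/s3.png')
A=cv2.resize(a[145:205,283:343],(400,400),interpolation=cv2.INTER_CUBIC);A=cv2.convertScaleAbs(A,alpha=1.4)
B=cv2.resize(b[180:240,380:440],(400,400),interpolation=cv2.INTER_CUBIC);cv2.imwrite('pics/z3.png',np.hstack([A,B]))"
```

```text
[ WARN:0@0.390] global loadsave.cpp:275 findDecoder imread_('pics/dummy.png'): can't open/read file: check file path/integrity
```

View pics/z3.png

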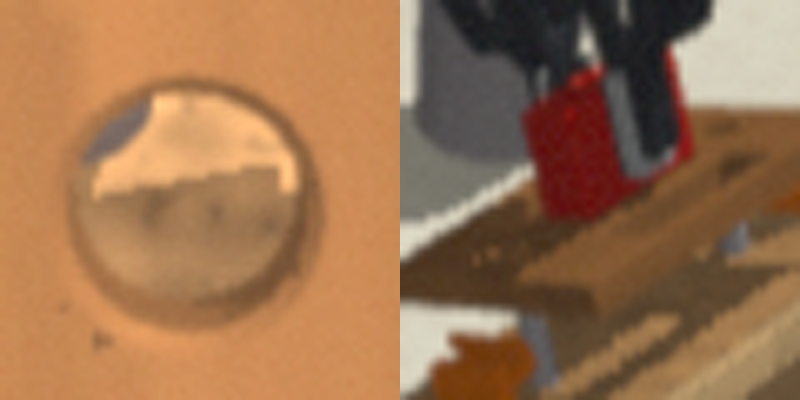

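```bash
cat > fit.py <<'E'
from h import *
from scipy.optimize import least_squares
c=cam('wrist');o=telemetry.get_obs();M=R.from_quat(o['tool_rot']).as_matrix();t=np.array(o['eef_pos'])
B=R.from_euler('zy',[4.2,-25],degrees=True).as_matrix();print(B[:,2])
tip0=np.array([.6059,.2903,.1124])
def hull(dx,dy):
    tip=tip0+B@[dx,dy,0];a=np.linspace(0,2*np.pi,48);P=[]
    for z,r in((0,.002),(-.008,.005),(-.030,.005)):
        P+=[tip+B@[r*np.cos(k),r*np.sin(k),z] for k in a]
    return cv2.convexHull(proj(c,np.array(P)).astype(np.float32))
E=np.array([(152,105),(143,135),(120,150),(90,163)])/6.67+[283,145]
f=lambda p:[cv2.pointPolygonTest(hull(p[0]/1000,p[1]/1000),tuple(map(float,e)),True) for e in E]
print('now',f([0,0]))
for s in([-4,4],[0,0],[-6,0],[0,6]):
    r=least_squares(f,s,diff_step=.05);print('fit dowel offset mm',r.x,'res',r.fun)
print(proj(c,[tip0,tip0-B[:,2]*.008,tip0-B[:,2]*.03]))
# hole actual: image (312.6,175.6) on top plane of template
oo,d=ray(c,[[312.6,175.6]]);zt=M[:,2];pt=t+M@[0,0,.0247];h=oo+d[0]*((pt-oo)@zt)/(d[0]@zt)
print('hole top in tool mm',M.T@(h-t)*1000, 'expected [0,-55,24.7]')
hb=h+zt*.012
print('hole underside',hb,'tip minus hole in bed axes mm',B.T@(tip0-hb)*1000)
E
python3 fit.py
```

```text
[-0.42261826  0.          0.90630779]
now [4.929455535813857, 6.6754127793680045, 4.428871894140286, 0.4611246338537192]
fit dowel offset mm [-5.45595502  5.40050787] res [ 0.27530962 -0.47606543  0.23569562  0.01858593]
fit dowel offset mm [0. 0.] res [4.92945554 6.67541278 4.42887189 0.46112463]
fit dowel offset mm [-7.89256668  0.        ] res [-4.39662872 -2.12597389  1.2264326   5.07439507]
fit dowel offset mm [0.         6.43359375] res [ 6.00211206  1.31826885 -2.13082956 -6.23125461]
[[307.36796274 172.42164328]
 [307.67625743 170.442341  ]
 [308.40106291 165.78906412]]
hole top in tool mm [-4.23390597e-02 -5.61944858e+01  2.47000000e+01] expected [0,-55,24.7]
hole underside [0.60410587 0.29179983 0.12110825] tip minus hole in bed axes mm [-2.15856007 -1.34535654 -8.65058849]
```

The hole's view only shows a grey sliver at upper left (about px (301,164)), and that disagrees with my dowel estimate by several mm. I'll slide the board aside down the slope to see the left dowel clearly with the wrist camera.

>>> apply_moves([
  [[0, 0, -10, 0], [-10, 0, -8, 0], [-14, 0, -2, 0], [-14, 0, 0, 0], [-14, 0, 0, 0], [-12, 0, 0, 0], [-6, 0, 0, 0], [0, 0, 0, 0], [0, 0, 0, 0], [0, 0, 0, 0]],
])

```text
clock: 15.7
eef_pos: [0.5154, 0.23, 0.1495]
tool_rot: [0.976, 0.035, 0.216, -0.008]
ft_force: [0.0, -0.4, -2.1]
grip_width: 0.021
```

```bash
python3 st.py; python3 plan.py .5913 .2345 .1531 4.2|tail -2; python3 -c "
from h import *
c=cam('wrist','w4.png');a=cv2.imread('pics/w4.png')
q=proj(c,[[.6059,.2903,.1124],[.6139,.1814,.113]]);print(q)
cv2.imwrite('pics/z4.png',cv2.resize(a[20:250,300:600],(780,598),interpolation=cv2.INTER_CUBIC))"
```

```text
joints [ 0.51   0.186 -0.44   0.547 -0.179  1.973] tilt 24.92 az 4.29 ytilt -0.08
clock 15.7 pos [0.5154 0.23   0.1495] head 4.08 z [ 0.42   0.032 -0.907] D [75.9  4.5  3.6] turn -0.12 N 2 w 0.021 F [ 0.  -0.4 -2.1]
[35.2, 0.5, 14.4, np.float64(-0.06)],[35.2, 0.5, 14.4, np.float64(-0.06)],
[[460.2990064  166.52176941]
 [440.5193661  366.58092656]]
```

View pics/z4.png

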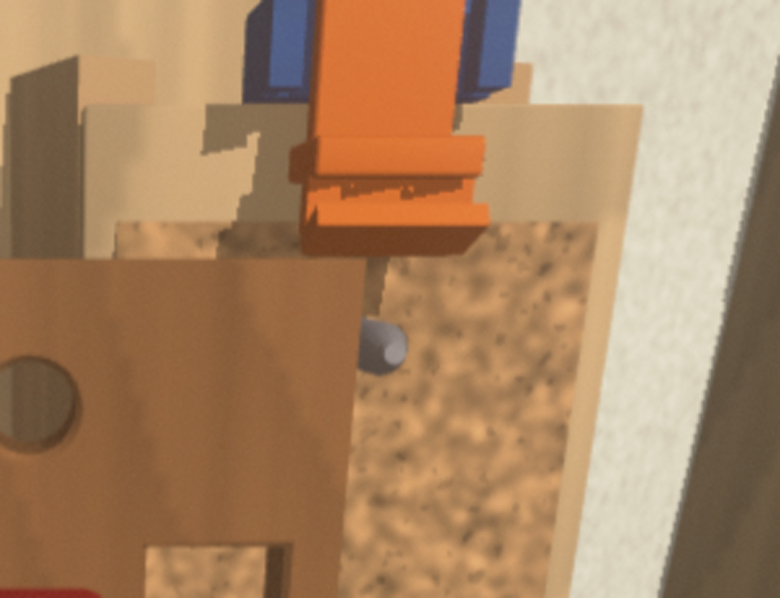

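```bash
cat > rel.py <<'E'
from h import *
import sys
tu,tv,hu,hv=map(float,sys.argv[1:5])
c=cams.camera('wrist');o=telemetry.get_obs();M=R.from_quat(o['tool_rot']).as_matrix();t=np.array(o['eef_pos']);zt=M[:,2]
pt=t+zt*.0247;oo,d=ray(c,[[hu,hv],[tu,tv]])
h=oo+d[0]*((pt-oo)@zt)/(d[0]@zt)+zt*.012
tip=oo+d[1]*(.1122-oo[2])/d[1][2]
print('cam tool',M.T@(oo-t)*1000,'hole tool',M.T@(h-t)*1000,'tip',tip,'bed origin est',tip-R.from_euler('ZY',[4.2,-25],degrees=True).apply([0,.055,.03]))
print('tip-hole in tool mm',M.T@(tip-h)*1000)
E
python3 rel.py 452.3 153.8 311.9 175.4
```

```text
cam tool [  -0.38464256  -77.4056749  -125.93236938] hole tool [ -0.23208012 -56.30596158  36.7       ] tip [0.60034038 0.29606495 0.1122    ] bed origin est [0.61701298 0.2421412  0.08501077]
tip-hole in tool mm [65.46557643 -3.44586821 34.81907008]
```

```bash
python3 -c "
from h import *
o=telemetry.get_obs();M=R.from_quat(o['tool_rot']).as_matrix();print((np.array(o['eef_pos'])+M@[.0655,-.0034,.026]).round(4),(np.array(o['eef_pos'])+M@[.0655,-.0034,.0348]).round(4))"
```

```text
[0.5855 0.2384 0.1535] [0.5892 0.2387 0.1455]
```

>>> apply_moves([
  [[10, 0, 0, 0], [14, -1, 0, 0], [14, -1, 0, 0], [12, -1, 2, 0], [8, -1, 5, 0], [5, 0, 6, 0], [2, 0, 5, 0], [0, 0, 3, 0], [0, 0, 0, 0], [0, 0, 0, 0]],
])

```text
clock: 16.8
eef_pos: [0.59, 0.2386, 0.1574]
tool_rot: [0.976, 0.034, 0.216, -0.008]
ft_force: [0.0, -0.2, -1.1]
grip_width: 0.0211
```

```bash
python3 st.py; python3 plan.py .5868 .2401 .155 4.2|tail -2; python3 -c "
from h import *
c=cam('wrist','w5.png');a=cv2.imread('pics/w5.png');d=cam('scene','s5.png');b=cv2.imread('pics/s5.png')
A=cv2.resize(a[145:205,283:343],(400,400),interpolation=cv2.INTER_CUBIC);A=cv2.convertScaleAbs(A,alpha=1.4)
B=cv2.resize(b[180:240,380:440],(400,400),interpolation=cv2.INTER_CUBIC);cv2.imwrite('pics/z5.png',np.hstack([A,B]))"
```

```text
joints [ 0.455  0.303 -0.258  0.604 -0.159  1.924] tilt 24.92 az 4.08 ytilt -0.04
clock 16.8 pos [0.59   0.2386 0.1574] head 3.98 z [ 0.42   0.03  -0.907] D [-3.2  1.5 -2.4] turn -0.22 N 1 w 0.0211 F [ 0.  -0.2 -1.1]
[-3.8, -1.7, 0.8, np.float64(-0.22)],
```

>>> apply_moves([
  [[-3, 0, 1, 0], [-2, 0, 0, 0], [-1, 0, 0, 0], [0, 0, 0, 0], [0, 0, 0, 0], [0, 0, 0, 0], [0, 0, 0, 0], [0, 0, 0, 0], [0, 0, 0, 0], [0, 0, 0, 0]],
])

```text
clock: 17.9
eef_pos: [0.5842, 0.2387, 0.155]
tool_rot: [0.976, 0.034, 0.216, -0.008]
ft_force: [0.3, -0.3, -2.3]
grip_width: 0.0213
```

```bash
python3 st.py; python3 plan.py .5855 .2384 .1535 4.2|tail -2; python3 -c "
from h import *
c=cam('wrist','w6.png');a=cv2.imread('pics/w6.png');d=cam('scene','s6.png');b=cv2.imread('pics/s6.png')
A=cv2.resize(a[145:205,283:343],(400,400),interpolation=cv2.INTER_CUBIC);A=cv2.convertScaleAbs(A,alpha=1.4)
B=cv2.resize(b[180:240,380:440],(400,400),interpolation=cv2.INTER_CUBIC);cv2.imwrite('pics/z6.png',np.hstack([A,B]))"
```

```text
joints [ 0.46   0.295 -0.276  0.591 -0.16   1.928] tilt 25.01 az 4.21 ytilt -0.08
clock 17.9 pos [0.5842 0.2387 0.155 ] head 4.01 z [ 0.422  0.031 -0.906] D [ 1.3 -0.3 -1.5] turn -0.19 N 1 w 0.0213 F [ 0.3 -0.3 -2.3]
[0.5, 0.4, 1.9, np.float64(-0.19)],
```

View pics/z6.png

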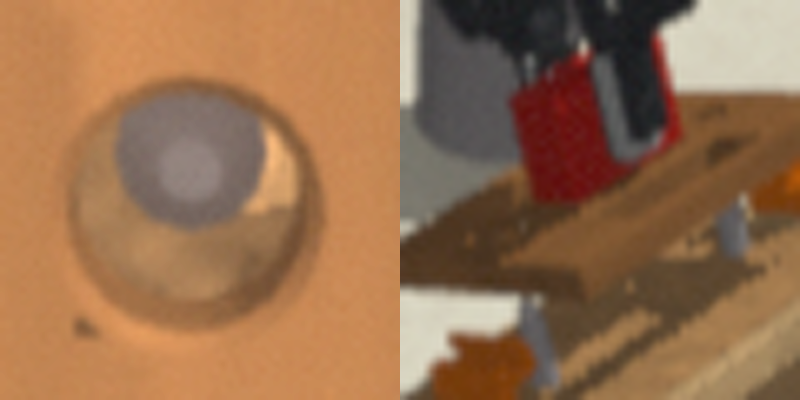

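The wrist view now shows the dowel through the hole: tip at about (311.5,170.2), hole centre at about (312.2,175.5).

```bash
python3 rel.py 311.5 170.2 312.2 175.5
```

```text
cam tool [  -0.41336065  -77.34918004 -125.79205531] hole tool [ -0.1862342  -56.20892942  36.7       ] tip [0.59969799 0.29524611 0.1122    ] bed origin est [0.61637059 0.24132237 0.08501077]
tip-hole in tool mm [-0.25423778  0.95869547 10.32727435]
```

>>> apply_moves([
  [[0, 1, 2, 0], [0, 0, 3, 0], [0, 0, 4, 0], [0, 0, 4, 0], [0, 0, 4, 0], [0, 0, 3, 0], [0, 0, 0, 0], [0, 0, 0, 0], [0, 0, 0, 0], [0, 0, 0, 0]],
])

```text
clock: 19.05
eef_pos: [0.5938, 0.2392, 0.1369]
tool_rot: [0.975, 0.035, 0.217, -0.009]
ft_force: [-1.9, 0.2, 0.3]
grip_width: 0.021
```

```bash
python3 st.py; python3 -c "
from h import *
o=telemetry.get_obs();M=R.from_quat(o['tool_rot']).as_matrix();B=R.from_euler('ZY',[4.2,-25],degrees=True).as_matrix()
print('F tool',(M.T@o['ft_force']).round(1),'T',np.round(o['ft_torque'],2),'template origin in bed mm',(B.T@(np.array(o['eef_pos'])+M[:,2]*.0367-[.6164,.2413,.085])*1000).round(1))
c=cam('wrist','w7.png')"
```

```text
joints [ 0.452  0.33  -0.282  0.548 -0.156  1.92 ] tilt 25.12 az 4.5 ytilt -0.18
F tool [-1.6 -0.4 -1.1] T [-0.02  0.74  0.04] template origin in bed mm [ 1.4 -0.3 20. ]
```

>>> apply_moves([
  [[-1, 0, 2, 0], [-0.4, 0, 4, 0], [-0.2, 0, 5, 0], [-0.2, 0, 5, 0], [0, 0, 5, 0], [0, 0, 4, 0], [0, 0, 0, 0], [0, 0, 0, 0], [0, 0, 0, 0], [0, 0, 0, 0]],
])

```text
clock: 20.1
eef_pos: [0.6022, 0.2395, 0.1183]
tool_rot: [0.975, 0.035, 0.219, -0.009]
ft_force: [-1.0, -0.5, 0.2]
grip_width: 0.021
```

```bash
python3 st.py; cat > f.py <<'E'
from h import *
o=telemetry.get_obs();M=R.from_quat(o['tool_rot']).as_matrix();B=R.from_euler('ZY',[4.2,-25],degrees=True).as_matrix()
print('F tool',(M.T@o['ft_force']).round(1),'T',np.round(o['ft_torque'],2),'template origin in bed mm',(B.T@(np.array(o['eef_pos'])+M[:,2]*.0367-[.6164,.2413,.085])*1000).round(1),o['clock'])
E
python3 f.py
```

```text
joints [ 0.447  0.364 -0.29   0.501 -0.155  1.913] tilt 25.35 az 4.43 ytilt -0.14
F tool [-0.9  0.4 -0.6] T [-0.06  0.68  0.  ] template origin in bed mm [ 1.4 -0.7 -0.5] 20.1
```

>>> apply_moves([
  [[0, 0, 0, 0], [0, 0, 0, 0], [0, 0, 0, 0], [0, 0, 0, 0], [-0.3, 0, 1, 0], [0, 0, 2, 0], [0, 0, 2, 0], [0, 0, 2, 0], [0, 0, 2, 0], [0, 0, 2, 0]],
])

```text
clock: 21.1
eef_pos: [0.6023, 0.2395, 0.1183]
tool_rot: [0.975, 0.036, 0.22, -0.01]
ft_force: [-12.5, -3.6, 12.9]
grip_width: 0.0213
```

```bash
python3 st.py; python3 f.py; python3 -c "
from h import *
c=cam('wrist','w8.png');a=cv2.imread('pics/w8.png');d=cam('scene','s8.png');b=cv2.imread('pics/s8.png')
A=cv2.resize(a[0:240,150:470],(400,300));B=cv2.resize(b[190:265,370:470],(400,300),interpolation=cv2.INTER_CUBIC);cv2.imwrite('pics/z8.png',np.hstack([A,B]))"
```

```text
joints [ 0.447  0.363 -0.292  0.497 -0.155  1.911] tilt 25.46 az 4.59 ytilt -0.17
F tool [ -5.9   2.7 -17.2] T [-0.45  1.75 -0.23] template origin in bed mm [ 1.5 -0.7 -0.6] 21.1
```

View pics/z8.png

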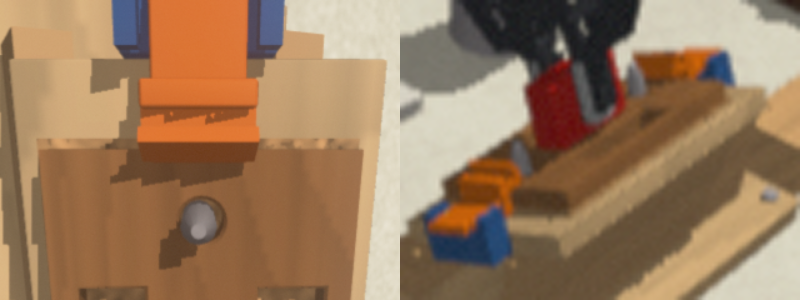

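The left catch is over the board's end and the dowel is through its hole. 17 N of push gives no more travel. I'll give one firmer push, relax, then release.

>>> apply_moves([
  [[-0.5, 0, 2, 0], [-0.5, 0, 3, 0], [0, 0, 4, 0], [0, 0, 4, 0], [0, 0, 4, 0], [0, 0, 0, 0], [0, 0, 0, 0], [0, 0, 0, 0], [0, 0, 0, 0], [0, 0, 0, 0]],
])

```text
clock: 22.2
eef_pos: [0.6022, 0.2395, 0.1184]
tool_rot: [0.974, 0.036, 0.222, -0.011]
ft_force: [-1.6, -1.1, 0.9]
grip_width: 0.0214
```

```bash
python3 f.py
```

```text
F tool [-1.2  1.  -1.5] T [-0.14  0.87 -0.05] template origin in bed mm [ 1.6 -0.5 -0.3] 22.2
```

>>> apply_moves([
  [[0, 0, 0, 0], [0, 0, 0, 0], [0, 0, 0, 0], [0, 0, 0, 0], [0, 0, 0, 0], [0, 0, 0, 0], [0, 0, 0, 0], [0, 0, 0, 0], [0, 0, 0, 0], [0, 0, 0, 0]],
], hand=0.2)

```text
clock: 23.2
eef_pos: [0.6046, 0.2403, 0.1208]
tool_rot: [0.974, 0.036, 0.225, -0.011]
ft_force: [0.2, 0.3, -0.2]
grip_width: 0.0512
```

```bash
python3 f.py; python3 st.py
```

```text
F tool [ 0.1 -0.3  0.3] T [ 0.01  0.4  -0.04] template origin in bed mm [5.  0.1 0.8] 23.2
joints [ 0.446  0.36  -0.294  0.489 -0.155  1.909] tilt 25.99 az 5.0 ytilt -0.33
```

>>> apply_moves([
  [[-2, 0, -5, 0], [-1, 0, -10, 0], [0, 0, -15, 0], [0, 0, -20, 0], [0, 0, -25, 0], [0, 0, -25, 0], [0, 0, -20, 0], [0, 0, -10, 0], [0, 0, 0, 0], [0, 0, 0, 0]],
])

```text
clock: 24.2
eef_pos: [0.5398, 0.2346, 0.2448]
tool_rot: [0.974, 0.036, 0.225, -0.012]
ft_force: [-0.2, -0.3, 0.3]
grip_width: 0.051
```

```bash
python3 f.py; python3 -c "
from h import *
c=cam('wrist','w9.png');a=cv2.imread('pics/w9.png');d=cam('scene','s9.png');b=cv2.imread('pics/s9.png');t=cam('top','t9.png');t=cv2.imread('pics/t9.png')
A=cv2.resize(a,(400,300));B=cv2.resize(b[190:265,370:470],(400,300),interpolation=cv2.INTER_CUBIC);C=cv2.resize(b,(400,300));D=cv2.resize(t[170:260,180:300],(400,300),interpolation=cv2.INTER_CUBIC);cv2.imwrite('pics/z9.png',np.vstack([np.hstack([A,B]),np.hstack([C,D])]))"
```

```text
F tool [-0.1  0.3 -0.4] T [-0.09  0.42  0.03] template origin in bed mm [ -1.4  -0.8 140.6] 24.2
```

View pics/z9.png

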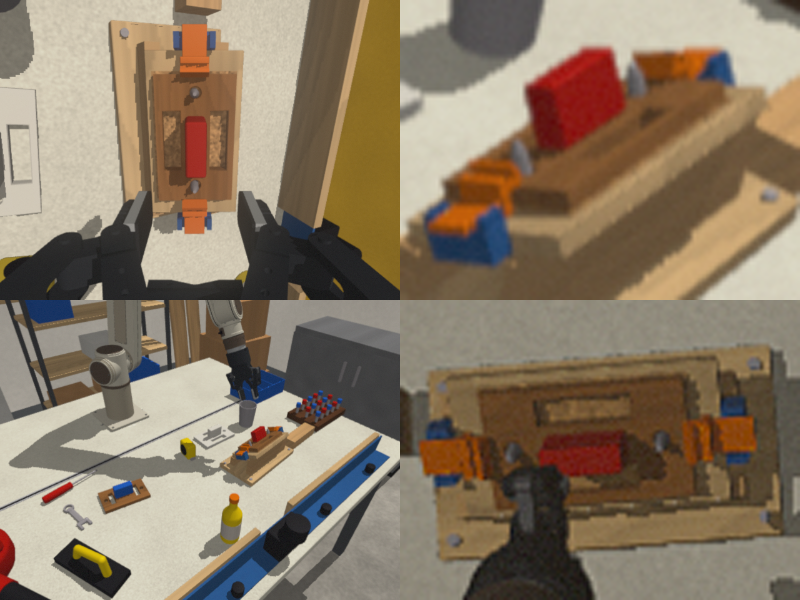

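The board lies flat with both dowels through its holes and both orange catches over its ends. The arm is clear and the other things look undisturbed.

```bash
python3 -c "
from h import *
print(workorder.job_done())"
```

```text
the job is handed in; nothing more can be done
None
```

The red-handled template is on the jig and the job is handed in, at about 24.4 s on the robot's clock. It gave no verdict.

**How it went:** I gripped the template by its handle. The moves can't tilt the tool directly, so I raised the arm past a wrist joint limit until the tool leaned 25°. I then lined up the holes, lowered the template down the dowels, pushed until it stopped, relaxed the push and let go.

**Last checks:**
- **Seating:** in the final pictures the board lies flat, both dowels are through their holes and both catches are over its ends. My measured height off the bed was within about 1 mm of zero. A push of about 17 N moved it no further, and a second, firmer push gave no more travel.
- **Robot clear:** the gripper is about 140 mm off the bed, and the force reading is about 0.5 N, within noise.
- **Everything else:** the blue template and the other items in view look untouched. I judged this by eye only.

**What disagreed:** the top and scene cameras placed the dowels about 6 mm in x and 6 mm in y from where the wrist camera did. I trusted the wrist camera because it showed the hole and the dowel in the same picture, and the fit bore it out. The tool also drifted 2–3 mm as the gripper opened, with no sign that the template moved.

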